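Lock the pump sled in its dock with a ball-lock pin

ROBOT

A 6-joint arm with a two-finger parallel gripper is mounted at the origin on the work surface. World frame = base frame: x ahead of the robot, y to its left, z up, the work surface at z = 0. Lengths are in m, angles in rad, forces in N, time in s.
With the tool pointing down it reaches from about 0.325 to 0.875 m from the base axis. Payload 4.4 kg.
Tool frame: the origin (TCP) lies midway between the tips of the shut fingers; the grasp point (between the pads) lies 19 mm behind it; z points along the fingers, y is the line along which they close (so a half turn about z gives the same grasp; the last joint's range is limited). The gripper opens to 85 mm and grips with 20 to 120 N. Pads are 22 mm wide; open, the fingers measure 114 mm over their backs; the gripper's body (76 mm by 85 mm) begins 54 mm behind the grasp point. The pads swing forward as they close: fully open they stand 13 mm farther back than shut.
Start: joints at [1.006, 0.207, 1.542, -0, 1.393, -0.15], TCP at [0.232, 0.526, 0.192] pointing down, gripper open.
Joint ranges: [-2.73, 2.73], [-0.86, 2.22], [0.23, 2.46], [-1.11, 4.25], [0.08, 2.63], [-2.82, 2.82]. Speed limits (rad/s): [2.79, 2.79, 3.14, 3.14, 3.14, 3.14].

INTERFACE

Orientations are given as a unit quaternion [x, y, z, w].
In Python, from rig import r, grab_frame gives the robot as it stands. The module is installed in compiled form; this text tells all that it offers.
- The arm moves only by the tool step_arm, never from a script. Its argument "commands" is one flat list of numbers, 6 for each row, row after row: the shift along the world's x, y, z in m, then the turn, a rotation vector about the world's x, y, z in degrees. In form: [tx, ty, tz, wx, wy, wz, tx, ty, tz, wx, wy, wz, ...]. A call has 1 to 12 rows; each row shifts and turns the commanded pose from where the row before left it; what a row does not reach is not made up. A row lasts 1/10 s, in which the tool goes at most 50 mm and 8.59 degrees, less where a joint would pass 70% of its speed; a pose out of reach is approached as far as the arm can. A call with a gripper value outside its range is refused whole. "hand" is the finger opening in m, from 0 to 0.0854, set as the call begins (left out, the last holds). The fingers move at their own pace and stop on an object; "newtons" is the grip in N (left out, the last holds). Time passes only in rows, so rows that do not move let the fingers close. It gives the time, the measured TCP pose, the force, the opening and the grip force at its end, in the units of the state.
- r.get_obs(): the state, without advancing time (a new reading comes with each control period).
- grab_frame(name): name is "scene" or "top"; returns a dict with "img" (420x560x3 uint8, red, green, blue), "depth" (420x560 float32, m along the optical axis (not along the pixel's ray), 0 where there is no reading), "fx", "fy", "cx", "cy" (pixels), "position" and "rotation" of the camera in the world. Camera axes: x right, y down, z forward; pixel columns grow to the right and rows downward; lengths in m; the calibration is good to about 2 mm. A picture is of the moment at which its call begins.
- r.job_done(): hands the job in; it is judged then, once.
The state is a dict: "time": time; "qpos": joint angles; "dq": joint speeds; "joint_torque": joint torques, N m; "position": TCP position; "tcp_rot": TCP orientation; "wrist_force": force on the tool from outside, world axes, zero at the start; "torque": the same for the moment, N m; "width": finger opening in m; "grip_force": force on a finger pad.
Only numpy, scipy, OpenCV 4.12 (cv2) and the standard library are available. Lean on these libraries where they do the work, as an engineer would, in place of code of your own. Each camera call takes 0.05 s, during which the arm holds its last target. There are 200 camera calls.

TASK

Gently push the pump sled fully home against its end stop, then fetch the ball-lock pin from its rack, stand it in the dock's bush and press its button to slide it down until its head sits on the bush, and let the button spring out so the balls lock. Take the head, tug it upward with about 10 N to prove that it holds, and let go, leaving it locked with its head down on the bush. Keep the forces on pin, sled and dock under 40 N throughout, and leave the jar, cup and screwdriver alone.

Things in the scene. Friction and masses are not known exactly. Their poses are not given: they have to be found in the camera images.
- dock: Fixed aluminium rail frame for the sled, 206 (x) x 104 mm (y). Origin: centre of its underside, on the bench; x along the rails, the way the sled goes home; z up. Side lips 33 mm high leave a 62 mm slot above the sled. A bridge at x = +38 to +82 mm (underside 29 mm up) carries the bush. End stop face at x = +80 mm.
- bush (a point): Centre of the bush's mouth: top (66 mm above the bench) of a square 36 mm steel boss on the dock's bridge, with a vertical 21 mm through hole whose axis stands at x = +60, y = 0 mm in the dock's frame. Same axes as the dock.
- sled: Loose pump module, about 0.5 kg, on a steel plate 150 (x) x 70 x 8 mm lying on the dock's runners, underside 19.5 mm above the bench, side play 0.5 mm. Origin: centre of the plate's underside; x towards the end stop. Starts 25 to 55 mm short of home; home (front edge on the end stop) is origin x = +5 mm in the dock's frame. Slides with 1 to 3 N.
- sled_hole (a point): Centre, on the plate's upper face, of the sled's 11.6 mm through hole; when home it is right below the bush, 38.5 mm under its mouth.
- sled_push (a point): Centre of the outer (-x) face of the sled's upright end plate, 50 wide, 8 thick, top 72.5 mm above the bench (higher than motor and pump block behind it); this point is 50 mm above the bench. Push here towards the dock's +x.
- rack: Fixed white block 50 x 50 x 62 mm with a vertical 21 mm hole in which the pin hangs by its head. Origin: centre of the underside. Stands left or right of the dock.
- pin: Loose upright ball-lock pin, 102 mm, 0.19 kg. Origin: nose tip; z up to the button. From the tip: taper to 6 mm, 10 mm shank to 22, taper to 26, 19 mm shank to 59, head 28 mm wide to 95, then button. Four balls 8 mm above the tip stand out to 19 mm across: they pass the bush, but not the sled's hole unless the button is pressed. In the rack the tip is 3 mm above the bench.
- bush_low (a point): Point on the bush axis, 7 mm above the bench: where the tip is once the pin is locked, its head on the bush, the balls 1.5 mm under the sled plate. Unpressed, the pin first stands about 15 mm higher, balls on the sled plate. A tug on the locked pin lifts pin and sled about 3 mm before they bear on the bridge.
- button_top (a point): Centre of the button's top face, 102 mm above the pin's tip when unpressed; the button is 16 mm wide and stands 7 mm out of the head.
- button (a joint): Button travel in m: 0 = sprung out (balls out), 0.005 = fully in (balls in). 3 N starts it, 8 N presses it fully; pushing on then slides the pin down. While the balls are inside the sled's hole it cannot spring out.
- reagent: Bystander: amber jar with black cap, 52 mm wide, 100 mm high, on the other side of the dock from the rack. Origin: centre of the underside.
- driver: Bystander: screwdriver lying on the bench beyond the work.
- beaker: Bystander: white cup, 50 mm wide, 60 mm high, beyond the work. Origin: centre of the underside.
There are look-alikes about, which are no part of the job. What is meant by the pin is not brown, green or red, and is the smaller of those in its own colour.

How it is judged:
On the way, in this order (a step that is already met when the one before it is completed fails the run):
1. the sled is home, its hole under the bush within 2.5 mm, before the pin is put in (horizontal distance between sled_hole and bush below 0.0025 m and horizontal distance between pin and bush above 0.03 m), for 0.2 s.
2. the button is pressed with the pin standing in the bush (horizontal distance between sled_hole and bush below 0.0025 m and horizontal distance between pin and bush below 0.003 m and z of pin in the frame of dock below 0.03 m and value of joint button above 0.0035 m), for 0.1 s.
3. the pin is locked: head down on the bush and button sprung out (horizontal distance between sled_hole and bush below 0.0025 m and value of joint button below 0.001 m and z of pin in the frame of dock between 0.0045 and 0.0095 m and horizontal distance between pin and bush below 0.003 m), for 0.2 s.
4. the locked pin is tugged upward: it pulls on the sled with more than 5 N for 0.1 s and does not come out (contact force between pin and sled above 5 N and value of joint button below 0.001 m and z of pin in the frame of dock between 0.0085 and 0.014 m), for 0.1 s.
At the end, for the whole second after the job is handed in: The sled is home (hole within 2.5 mm of the bush axis), the pin stands in the bush (tilt under 0.08 rad) with its tip 4.5 to 9.5 mm above the dock's underside (7 = head on the bush), its button is out (within 1 mm), and pin and sled are at rest and released (all of step 3 and angle between pin's own z axis and vertical below 0.08 rad and linear speed of each of pin, sled below 0.01 m/s); the robot touches nothing.
It fails at once if more than 40 N between sled and dock (contact force between sled and dock above 40 N).
It fails at once if more than 40 N between pin and dock (contact force between pin and dock above 40 N).
It fails at once if more than 40 N between pin and sled (contact force between pin and sled above 40 N).
It fails at once if the jar, screwdriver or cup is moved more than 20 mm (distance of any of reagent, driver, beaker from where it was at the start of the episode above 0.02 m).
It also fails if it takes over 72 s, if anything falls off the work surface, if the arm or the gripper's body presses on something with over 40 N, if the wrist force passes 120 N, or if a joint passes its speed limit or range.

## Working session

There is one attempt and no reset: what is moved stays moved. The work goes in short steps, Python scripts to look and compute and a tool call to move; the robot and the scene stay as the last step left them, time stands still between calls to the robot, and variables do not carry over. Pictures are saved under pics/ and viewed, at most 10 in all, crops included, and the job is handed in when it is done.

Besides the shell and the picture viewer there is one more tool, called after "Call:" as name(argument=value, ...) on one line, values as JSON. step_arm: Moves the arm, as the interface text tells. Its arguments: {"type":"object","properties":{"commands":{"type":"array","items":{"type":"number"}},"hand":{"type":"number"},"newtons":{"type":"number"}},"required":["commands"]}

```bash
mkdir -p pics
cat > h.py <<'E'
import numpy as np, cv2
from rig import r, grab_frame
def save(n,f,crop=None,scale=1):
    im=f["img"]
    if crop: im=im[crop[1]:crop[3],crop[0]:crop[2]]
    im=cv2.resize(im,None,fx=scale,fy=scale,interpolation=cv2.INTER_CUBIC)
    cv2.imwrite(n,im[:,:,::-1])
def rot(f):
    R=np.array(f["rotation"],float)
    if R.shape==(4,):
        from scipy.spatial.transform import Rotation
        R=Rotation.from_quat(R).as_matrix()
    return R.reshape(3,3)
def ray(f,u,v):
    d=rot(f)@np.array([(u-f["cx"])/f["fx"],(v-f["cy"])/f["fy"],1.]); return np.array(f["position"],float),d
def onz(f,u,v,z):
    p,d=ray(f,u,v); return p+d*(z-p[2])/d[2]
def pt(f,u,v):
    p,d=ray(f,u,v); return p+d*float(f["depth"][int(round(v)),int(round(u))])
def cloud(f):
    h,w=f["depth"].shape; u,v=np.meshgrid(np.arange(w),np.arange(h))
    D=np.stack([(u-f["cx"])/f["fx"],(v-f["cy"])/f["fy"],np.ones((h,w))],-1)*f["depth"][...,None]
    return D@rot(f).T+np.array(f["position"])
def tri(f1,a,f2,b):
    p,d=ray(f1,*a);q,e=ray(f2,*b)
    s=np.linalg.lstsq(np.stack([d,-e],1),q-p,rcond=None)[0]
    x,y=p+d*s[0],q+e*s[1]; return (x+y)/2,np.linalg.norm(x-y)
E
python3 - <<'E'
from h import *
import pickle
F={n:grab_frame(n) for n in("scene","top")}
pickle.dump(F,open("f0.pkl","wb"))
for n,f in F.items():
    save(f"pics/{n}0.png",f,scale=1.4); print(n,f["position"],f["rotation"],f["fx"],f["cx"],f["cy"],(f["depth"]>0).mean())
print(r.get_obs())
E
```

```text
scene [1.13897067 0.28828419 0.76572941] [ 0.50299957  0.78729388 -0.30343046 -0.18732253] 476.677767290167 276.33383475416684 210.38636000034776 0.9959013605442177
top [0.5115614  0.01468821 1.00722873] [-0.69981842  0.7128697  -0.03293838  0.03140106] 411.26284537219533 278.184498662952 209.4718950442608 0.9957397959183674
{'time': 0.1, 'qpos': array([ 1.00549631e+00,  2.07394583e-01,  1.54286178e+00, -1.72989564e-05,
        1.39350432e+00, -1.50488139e-01]), 'dq': array([ 0.00057111, -0.00015069, -0.00420893,  0.00034494, -0.00218154,
        0.00094588]), 'joint_torque': array([-1.13555176e-03, -3.84088504e+01, -2.92549700e+01, -3.42040121e-04,
        4.78325135e-03, -3.29721240e-05]), 'position': array([0.23131431, 0.52555238, 0.19088398]), 'tcp_rot': array([ 2.05920507e-01,  9.78568122e-01, -1.01830854e-03, -3.71759778e-04]), 'wrist_force': array([-0.38714921, -0.16814022, -0.1398713 ]), 'torque': array([ 0.03227301, -0.00959623,  0.07752414]), 'grip_force': 0.0, 'width': 0.0855590246495702}
```

View pics/scene0.png

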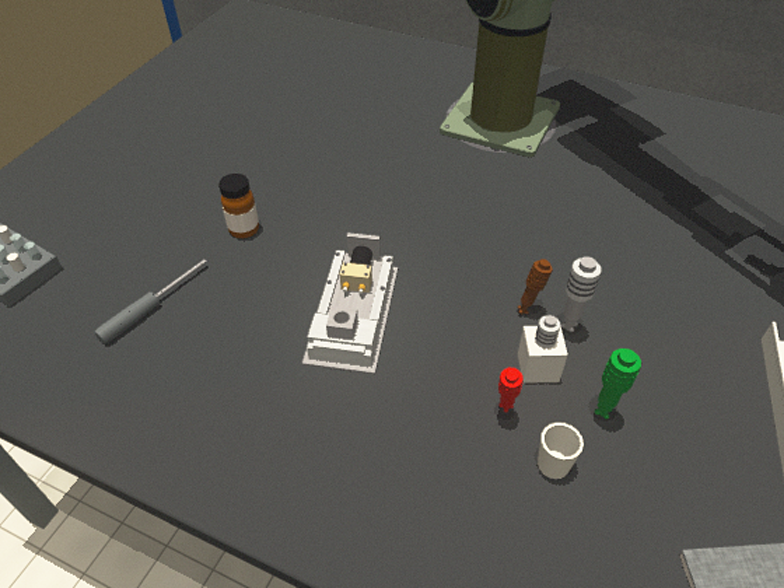

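View pics/top0.png

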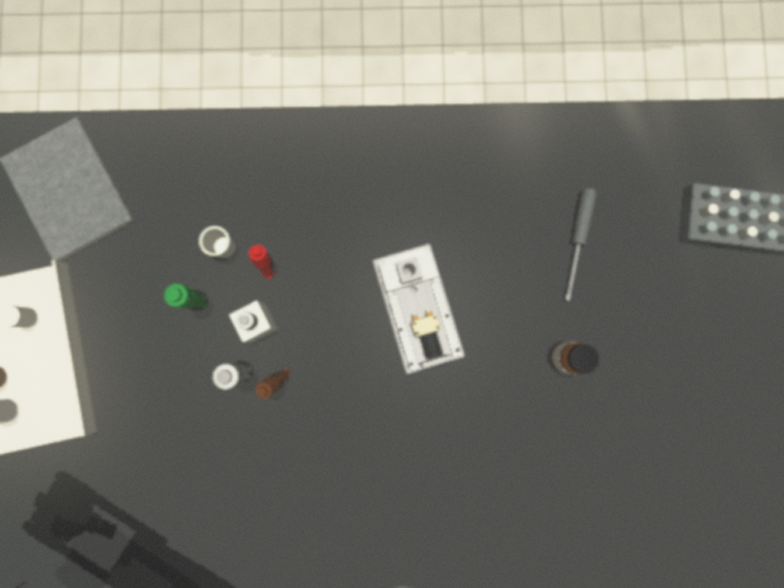

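Scene view: bush at (342,318) and the sled's upright plate at (362,236). The rack, with a small grey pin in it, is at (545,345).

Candidates for the pin (scene pixels):
- small grey in the rack (547,330)
- big grey (583,290)
- brown (540,285)
- red (510,388)
- green (620,380)

By the description I choose the small grey one in the rack. A close crop will check it.

Run:
```python
from h import *
import pickle
F=pickle.load(open("f0.pkl","rb"))
s,t=F["scene"],F["top"]
def c(f,x0,y0,w,h,k): return cv2.resize(f["img"][y0:y0+h,x0:x0+w],None,fx=k,fy=k,interpolation=cv2.INTER_CUBIC)
A=np.vstack([np.hstack([c(s,210,160,80,110,4)[:300*2],c(t,260,170,80,110,4)])])
B=np.hstack([c(s,350,175,80,75,2),c(t,140,190,80,75,2)])
B=np.hstack([c(s,360,180,80,60,4),c(t,145,205,80,60,4)])
print(A.shape,B.shape)
cv2.imwrite("pics/dock.png",A[:,:,::-1]); cv2.imwrite("pics/pin.png",B[:,:,::-1])
P=cloud(t);S=cloud(s)
for n,C,x0,y0,x1,y1 in(("topdock",P,262,170,335,270),("scdock",S,215,163,287,268),("toprack",P,160,210,200,248),("scrack",S,365,222,410,275)):
    Q=C[y0:y1,x0:x1].reshape(-1,3); print(n)
    for a,b in((.012,.017),(.03,.036),(.045,.055),(.055,.06),(.06,.064),(.064,.069),(.070,.075),(.088,.1),(.1,.11)):
        m=(Q[:,2]>a)&(Q[:,2]<b)
        if m.sum()>3: print(a,b,m.sum(),Q[m].mean(0).round(4),Q[m].min(0).round(3),Q[m].max(0).round(3), cv2.minAreaRect(Q[m][:,:2].astype(np.float32)*1000))
```

```text
(440, 640, 3) (240, 640, 3)
topdock
0.012 0.017 7 [0.5708 0.0069 0.0148] [ 0.478 -0.019  0.013] [0.647 0.028 0.016] ((562.4735717773438, 4.577880859375), (176.27796936035156, 0.05443000793457031), 15.600648880004883)
0.03 0.036 732 [ 0.5602 -0.042   0.0327] [ 0.473 -0.106  0.03 ] [0.677 0.028 0.036] ((575.59375, -38.3778076171875), (191.779296875, 90.37134552001953), 15.282735824584961)
0.045 0.055 123 [ 0.5371 -0.0474  0.0503] [ 0.481 -0.084  0.045] [ 0.647 -0.     0.055] ((567.7571411132812, -34.10767364501953), (168.04782104492188, 47.25971603393555), 18.846210479736328)
0.055 0.06 188 [ 0.5249 -0.0522  0.0579] [ 0.492 -0.085  0.055] [ 0.645 -0.005  0.06 ] ((565.6522827148438, -40.3386116027832), (159.02548217773438, 43.724735260009766), 17.05013656616211)
0.06 0.064 211 [ 0.5563 -0.0438  0.0619] [ 0.477 -0.069  0.06 ] [ 0.659 -0.     0.064] ((568.517822265625, -40.82429504394531), (178.8072509765625, 43.53565216064453), 13.324395179748535)
0.064 0.069 160 [ 0.6294 -0.0234  0.066 ] [ 0.492 -0.088  0.064] [ 0.658 -0.002  0.069] ((569.3801879882812, -41.25383758544922), (176.8645324
[... 4073 characters left out ...]
6 [0.5691 0.2419 0.0661] [0.546 0.219 0.064] [0.59  0.261 0.069] ((568.2194213867188, 243.18560791015625), (35.86284637451172, 43.95753479003906), 11.655115127563477)
0.07 0.075 26 [0.5692 0.2417 0.0728] [0.561 0.229 0.07 ] [0.573 0.254 0.075] ((567.8395385742188, 242.21524047851562), (10.566547393798828, 26.035974502563477), 8.864334106445312)
0.088 0.1 200 [0.5962 0.2365 0.0949] [0.549 0.218 0.089] [0.664 0.254 0.1  ] ((605.4756469726562, 231.3563232421875), (26.72483253479004, 118.37590789794922), 78.58512115478516)
0.1 0.11 83 [0.586  0.2357 0.1031] [0.551 0.219 0.1  ] [0.661 0.249 0.107] ((606.120849609375, 230.9525909423828), (15.571459770202637, 111.18350219726562), 78.17576599121094)
```

View pics/dock.png

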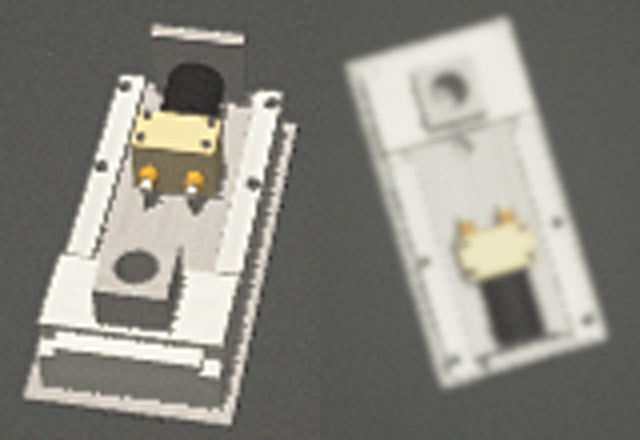

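View pics/pin.png

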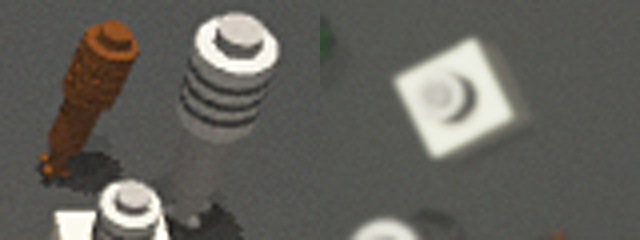

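The crops show the dock with the bush at crop (136,266) scene and (448,90) top, and the sled's upright plate at the -x end. The rack pin is the smaller grey one, so the choice stands. Next I triangulate the key points.

Run:
```python
from h import *
import pickle
F=pickle.load(open("f0.pkl","rb"))
s,t=F["scene"],F["top"]; S,T=cloud(s),cloud(t)
def blob(f,x0,y0,x1,y1,lo,hi,name):
    C=cloud(f)[y0:y1,x0:x1]; m=((C[...,2]>lo)&(C[...,2]<hi)).astype(np.uint8)
    n,l,st,ce=cv2.connectedComponentsWithStats(m)
    k=1+np.argmax(st[1:,4]); Q=C[l==k]; rc=cv2.minAreaRect(Q[:,:2].astype(np.float32)*1000)
    print(name,st[k,4],Q.mean(0).round(4),np.round(rc[0],1),np.round(rc[1],1),round(rc[2],1),"px",ce[k]+[x0,y0])
    return rc
# boss top
blob(t,278,180,305,210,.0635,.0685,"boss top"); blob(s,228,215,262,240,.0635,.0685,"boss sc")
# hole: dark pixels inside boss
for f,n,(x0,y0,x1,y1) in((t,"top",(284,184,300,201)),(s,"sc",(235,219,253,234))):
    g=cv2.cvtColor(f["img"][y0:y1,x0:x1],cv2.COLOR_RGB2GRAY); _,m=cv2.threshold(g,0,255,cv2.THRESH_BINARY_INV+cv2.THRESH_OTSU)
    k,l,st,ce=cv2.connectedComponentsWithStats(m); j=1+np.argmax(st[1:,4]); c=ce[j]+[x0,y0]
    print("hole",n,st[j],c,onz(f,*c,.066).round(4)); 
    if n=="top": ct=c
    else: print(tri(t,ct,s,c))
# pin button blobs
for n,f,b in(("top",t,(165,215,195,240)),("sc",s,(380,224,402,240))):
    blob(f,*b,.1015,.11,"button "+n); blob(f,*b,.0945,.1,"headtop "+n)
# neighbours in top view
for n,b in(("grey",(150,255,175,282)),("brown",(180,260,210,288)),("red",(174,170,200,200)),("green",(115,200,150,222)),("cup",(140,158,168,186))):
    C=T[b[1]:b[3],b[0]:b[2]].reshape(-1,3); C=C[C[:,2]>.01]; print(n,C.mean(0).round(3),C.min(0).round(3),C.max(0).round(3))
```

```text
boss top 150 [ 0.6368 -0.0215  0.0658] [637.1 -21.2] [36. 36.] 15.4 px [292.29333333 192.22      ]
boss sc 198 [ 0.639  -0.0226  0.0657] [638.7 -22.7] [39.4 36.6] 16.3 px [243.69191919 226.61616162]
hole top [ 4  4  9  8 51] [292.47058824 191.05882353] [ 0.6395 -0.0219  0.066 ]
hole sc [ 3  3 12  9 76] [243.59210526 226.32894737] [ 0.6388 -0.0229  0.066 ]
(array([ 0.63948315, -0.02212698,  0.0670629 ]), np.float64(0.0005697907253090468))
button top 40 [0.5569 0.2415 0.1046] [557.3 241.3] [13.3 13.3] 88.3 px [173.9 228.2]
headtop top 77 [0.5566 0.2411 0.0976] [556.6 241.5] [26.5 24.5] 88.7 px [174.8961039  228.45454545]
button sc 54 [0.5593 0.2403 0.1043] [559.3 239.9] [13.9 15.4] 80.9 px [392.85185185 228.55555556]
headtop sc 93 [0.5634 0.2411 0.0971] [561.  240.8] [23.1 27.2] 3.2 px [391.95698925 232.87096774]
grey [0.472 0.254 0.138] [0.452 0.015 0.035] [0.512 0.28  1.007]
brown [0.455 0.201 0.09 ] [0.434 0.015 0.011] [0.512 0.226 1.007]
red [0.655 0.22  0.08 ] [0.512 0.015 0.01 ] [0.678 0.237 1.007]
green [0.594 0.334 0.11 ] [0.512 0.015 0.01 ] [0.613 0.359 1.007]
cup [0.691 0.301 0.054] [0.512 0.015 0.01 ] [0.715 0.327 1.007]
```

Call:
step_arm(commands=[0.015,-0.042,0,0,0,3.3,0.015,-0.042,0,0,0,3.3,0.015,-0.042,0,0,0,3.3,0.015,-0.042,0,0,0,3.3,0.015,-0.042,0,0,0,3.3,0.015,-0.042,0,0,0,3.3,0.015,-0.042,0,0,0,3.3,0.015,-0.042,0,0,0,3.3,0.015,-0.042,0,0,0,3.3,0.015,-0.042,0,0,0,3.3,0.015,-0.042,0,0,0,3.3,0.015,-0.042,0,0,0,3.2], hand=0, newtons=30)

```text
time: 1.3
position: [0.4117, 0.0205, 0.1918]
tcp_rot: [-0.138, 0.99, 0.0, 0.0]
wrist_force: [0.1, 1.7, 0.5]
width: 0.0003
grip_force: 0.0
```

Call:
step_arm(commands=[0.009,-0.03,-0.01,0,0,0,0.009,-0.03,-0.01,0,0,0,0.01,-0.026,-0.017,0,0,0,0.006,-0.008,-0.03,0,0,0,0.004,0,-0.03,0,0,0,0,0,-0.03,0,0,0,0,0,-0.02,0,0,0,0,0,0,0,0,0,0,0,0,0,0,0])

```text
time: 2.2
position: [0.4494, -0.0717, 0.0449]
tcp_rot: [-0.137, 0.991, 0.0, -0.0]
wrist_force: [0.7, -0.3, 0.6]
width: 0.0001
grip_force: 0.0
```

Call:
step_arm(commands=[0.0075,-0.0005,0,0,0,0,0.004,0.001,0,0,0,0,0.004,0.001,0,0,0,0,0.004,0.001,0,0,0,0,0.003,0.001,0,0,0,0,0.003,0.001,0,0,0,0,0.003,0.001,0,0,0,0,0.003,0.001,0,0,0,0,0.003,0.0005,0,0,0,0,0.003,0.0005,0,0,0,0,0.002,0.0005,0,0,0,0,0,0,0,0,0,0])

```text
time: 3.4
position: [0.4895, -0.0638, 0.045]
tcp_rot: [-0.137, 0.991, -0.0, 0.0]
wrist_force: [0.4, 1.0, -0.1]
width: 0.0002
grip_force: 0.0
```

Call:
step_arm(commands=[0.002,0.0005,0,0,0,0,0.002,0.0005,0,0,0,0,0.002,0.0005,0,0,0,0,0.002,0.0005,0,0,0,0,0.001,0.0005,0,0,0,0,0.001,0,0,0,0,0])

```text
time: 4.0
position: [0.4993, -0.0612, 0.045]
tcp_rot: [-0.137, 0.991, 0.0, -0.0]
wrist_force: [-0.1, -0.5, 0.4]
width: -0.0001
grip_force: 0.0
```

Run:
```python
from h import *
for n,b in(("top",(285,225,320,262)),("scene",(240,160,280,185))):
    f=grab_frame(n); C=cloud(f); save(f"pics/{n}1.png",f,(180,120,380,270) if n=="scene" else (240,150,360,280),4)
    Q=C[b[1]:b[3],b[0]:b[2]].reshape(-1,3); Q=Q[(Q[:,2]>.07)&(Q[:,2]<.0745)]
    rc=cv2.minAreaRect(Q[:,:2].astype(np.float32)*1000); print(n,len(Q),rc)
    d=np.array(rc[0])/1000-[.638,-.022]; print(d@[.9636,.2672],d@[-.2672,.9636])
print(r.get_obs()["wrist_force"],r.get_obs()["position"])
```

```text
top 0 ((0.0, 0.0), (0.0, 0.0), 0.0)
-0.6088984000000001 0.1916728
scene 45 ((488.50396728515625, -65.06172180175781), (10.191732406616211, 48.34627151489258), 16.75756072998047)
-0.15556046918945313 -0.001548935186767585
[ 0.57134869 -0.09142063 -0.14662336] [ 0.49934598 -0.06125354  0.04498361]
```

View pics/scene1.png

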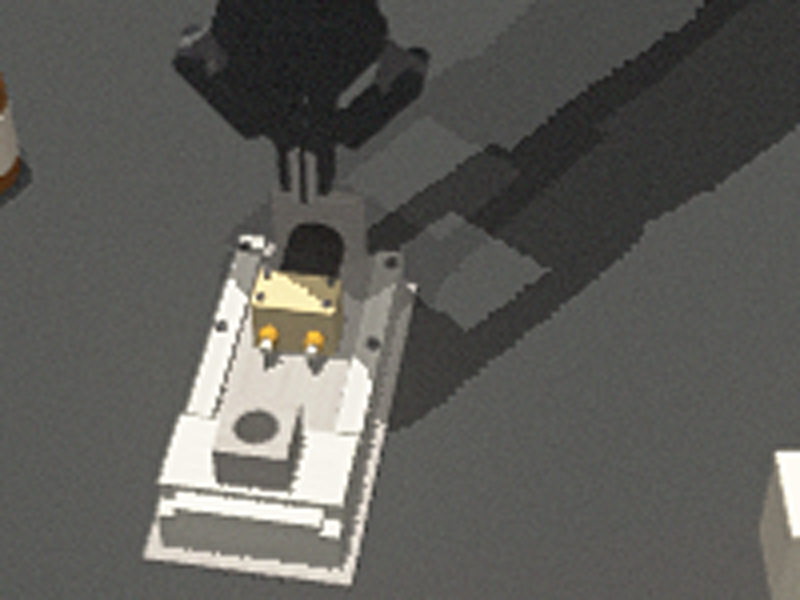

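The scene crop shows the plate's top still at (318,195), as before, with the fingers behind it, so the sled has not moved. I'll check where the fingers are by depth.

Run:
```python
from h import *
import pickle
f0=pickle.load(open("f0.pkl","rb"))["scene"]
f=grab_frame("scene"); print(np.abs(np.array(f["position"])-f0["position"]).max(), f["fx"]-f0["fx"])
C=cloud(f)
for v in range(150,182,2): print(v,[tuple(C[v,u].round(3)) for u in (252,256,259)], f["img"][v,256])
print(r.get_obs()["position"],r.get_obs()["time"],r.get_obs()["joint_torque"])
t=grab_frame("top"); save("pics/top2.png",t,(240,150,360,280),4); T=cloud(t)
Q=T[180:270,270:330].reshape(-1,3); Q=Q[Q[:,2]>.15]; print(Q[:,:].min(0),Q.max(0))
```

```text
0.0 0.0
150 [(np.float64(0.513), np.float64(-0.065), np.float64(0.143)), (np.float64(0.366), np.float64(-0.136), np.float64(0.001)), (np.float64(0.512), np.float64(-0.05), np.float64(0.148))] [43 47 45]
152 [(np.float64(0.512), np.float64(-0.066), np.float64(0.137)), (np.float64(0.511), np.float64(-0.057), np.float64(0.139)), (np.float64(0.507), np.float64(-0.052), np.float64(0.138))] [34 35 32]
154 [(np.float64(0.512), np.float64(-0.066), np.float64(0.132)), (np.float64(0.509), np.float64(-0.058), np.float64(0.132)), (np.float64(0.509), np.float64(-0.051), np.float64(0.135))] [38 38 33]
156 [(np.float64(0.512), np.float64(-0.066), np.float64(0.126)), (np.float64(0.511), np.float64(-0.057), np.float64(0.129)), (np.float64(0.511), np.float64(-0.051), np.float64(0.131))] [34 29 35]
158 [(np.float64(0.511), np.float64(-0.067), np.float64(0.119)), (np.float64(0.512), np.float64(-0.058), np.float64(0.124)), (np.float64(0.509), np.float64(-0.052), np.float64(0.124))] [91 88 85]
160 [(np.float64(0.512), np.float64(-0.067), np.float64(0.115)), (np.float64(0.51), np.float64(-0.059), np.float6
[... 1545 characters left out ...]
67), np.float64(0.059)), (np.float64(0.496), np.float64(-0.061), np.float64(0.058))] [37 36 39]
178 [(np.float64(0.496), np.float64(-0.079), np.float64(0.046)), (np.float64(0.505), np.float64(-0.064), np.float64(0.059)), (np.float64(0.5), np.float64(-0.059), np.float64(0.057))] [41 36 36]
180 [(np.float64(0.509), np.float64(-0.072), np.float64(0.054)), (np.float64(0.509), np.float64(-0.062), np.float64(0.058)), (np.float64(0.505), np.float64(-0.057), np.float64(0.057))] [46 38 41]
[ 0.49923775 -0.0612633   0.04495654] 4.15 [ 1.38920231e-02 -3.42211568e+01 -2.40651065e+01  1.72720127e-03
 -7.58610433e-03  9.58193959e-04]
[ 0.47912464 -0.06037183  0.17211548] [0.55485115 0.01468821 1.00722873]
```

By depth the fingertips end at about z=0.086, while the TCP reads 0.045. That puts them above the plate (top at 0.0725). I'll measure the fingertips over clear bench.

Call:
step_arm(commands=[-0.01,0,0.03,0,0,0,-0.01,0.03,0.02,0,0,0,-0.01,0.04,0,0,0,0,0,0.04,0,0,0,0,0,0,0,0,0,0,0,0,0,0,0,0])

```text
time: 4.8
position: [0.4691, 0.0493, 0.0951]
tcp_rot: [-0.138, 0.99, -0.0, 0.0]
wrist_force: [-0.2, 0.2, 0.1]
width: -0.0004
grip_force: 0.0
```

Run:
```python
from h import *
p=r.get_obs()["position"]; q=r.get_obs()["qpos"]; print(p,q, r.get_obs()["width"])
f=grab_frame("scene"); C=cloud(f)
m=(np.abs(C[...,0]-p[0])<.04)&(np.abs(C[...,1]-p[1])<.03)&(C[...,2]>.02)&(C[...,2]<.4)
vs,us=np.nonzero(m); print(us.min(),us.max(),vs.max())
Q=C[m]
for a in np.arange(.06,.26,.01):
    k=(Q[:,2]>=a)&(Q[:,2]<a+.01)
    if k.any(): print(round(a,2),k.sum(),Q[k].min(0).round(3),Q[k].max(0).round(3))
u=int(us.mean()); v=int(vs.max()); save("pics/tip.png",f,(u-60,v-90,u+60,v+30),5)
```

```text
[0.46910828 0.0492634  0.09505194] [-7.87152130e-02  9.44882702e-02  1.88600435e+00 -6.17754393e-04
  1.16086756e+00 -1.92634423e+00] -0.0003584380616636871
296 338 158
0.13 13 [0.472 0.04  0.133] [0.482 0.057 0.14 ]
0.14 53 [0.463 0.036 0.14 ] [0.482 0.061 0.15 ]
0.15 54 [0.466 0.035 0.15 ] [0.483 0.061 0.16 ]
0.16 58 [0.462 0.035 0.16 ] [0.482 0.062 0.17 ]
0.17 71 [0.462 0.024 0.17 ] [0.487 0.075 0.18 ]
0.18 180 [0.449 0.019 0.18 ] [0.492 0.079 0.19 ]
0.19 112 [0.45  0.019 0.19 ] [0.492 0.078 0.2  ]
0.2 70 [0.448 0.037 0.2  ] [0.492 0.079 0.21 ]
0.21 110 [0.471 0.022 0.21 ] [0.491 0.074 0.22 ]
0.22 121 [0.469 0.021 0.22 ] [0.493 0.078 0.23 ]
0.23 171 [0.469 0.019 0.23 ] [0.494 0.079 0.24 ]
0.24 135 [0.47  0.019 0.24 ] [0.495 0.079 0.25 ]
0.25 13 [0.47 0.02 0.25] [0.489 0.079 0.255]
```

View pics/tip.png

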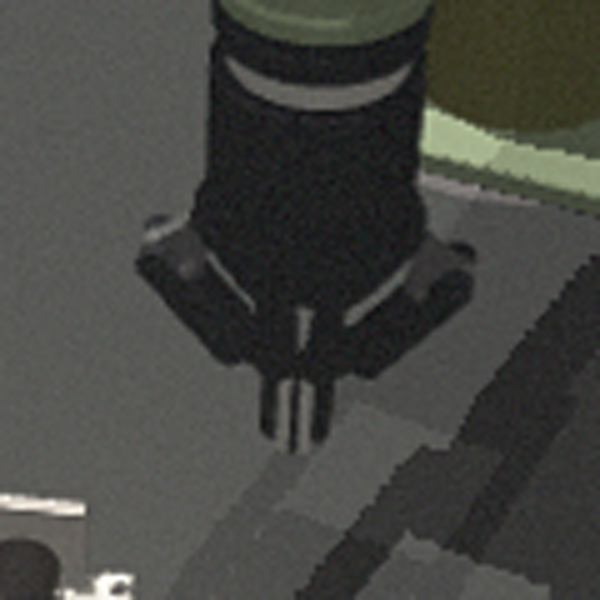

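The crop shows the shut fingertips at (297,450), with depth giving z≈0.134 at reported TCP z=0.095. So the true tips stand about 39 mm above the reported TCP while xy agrees, and I'll work with that measured offset. Now back behind the plate, lower.

Call:
step_arm(commands=[-0.006,-0.04,0,0,0,0,-0.006,-0.04,0,0,0,0,-0.007,-0.04,0,0,0,0,0,-0.004,-0.02,0,0,0,0,0,-0.03,0,0,0,0,0,-0.03,0,0,0,0,0,-0.01,0,0,0,0,0,0,0,0,0,0,0,0,0,0,0])

```text
time: 5.75
position: [0.451, -0.0761, 0.0058]
tcp_rot: [-0.136, 0.991, -0.0, 0.001]
wrist_force: [0.1, 0.0, 0.4]
width: 0.0002
grip_force: 0.0
```

Call:
step_arm(commands=[0.0058,0.0016,0,0,0,0,0.0058,0.0016,0,0,0,0,0.0038,0.001,0,0,0,0,0.0029,0.0008,0,0,0,0,0.0029,0.0008,0,0,0,0,0.0029,0.0008,0,0,0,0,0.0029,0.0008,0,0,0,0,0.0029,0.0008,0,0,0,0,0.0029,0.0008,0,0,0,0,0.0029,0.0008,0,0,0,0])

```text
time: 6.75
position: [0.4859, -0.0654, 0.0048]
tcp_rot: [-0.137, 0.991, 0.0, -0.0]
wrist_force: [-0.5, -0.2, 0.2]
width: 0.0001
grip_force: 0.6
```

Call:
step_arm(commands=[0.0029,0.0008,0,0,0,0,0.0029,0.0008,0,0,0,0,0.0029,0.0008,0,0,0,0,0.0019,0.0005,0,0,0,0])

```text
time: 7.15
position: [0.4968, -0.0625, 0.005]
tcp_rot: [-0.137, 0.991, -0.0, 0.0]
wrist_force: [-1.0, -0.5, -0.4]
width: -0.0002
grip_force: 0.6
```

```bash
cat > sl.py <<'E'
from h import *
f=grab_frame("scene"); C=cloud(f); Q=C[155:190,235:285].reshape(-1,3); Q=Q[(Q[:,2]>.068)&(Q[:,2]<.0745)&(np.abs((Q[:,:2]-[.638,-.022])@[-.2672,.9636])<.03)]
a=(Q[:,:2]-[.638,-.022])@[.9636,.2672]; a=a[a<-.12]
print("plate along",np.percentile(a,[5,50,95]).round(4), "was mid -.1556(scene)",r.get_obs()["position"],r.get_obs()["wrist_force"])
E
python3 sl.py
```

```text
plate along [-0.1409 -0.131  -0.1271] was mid -.1556(scene) [ 0.49720189 -0.06246619  0.00505883] [ 0.27512523 -0.22455026 -0.19060274]
```

Call:
step_arm(commands=[0.001,0.0003,0,0,0,0,0.001,0.0003,0,0,0,0,0.001,0.0002,0,0,0,0])

```text
time: 7.5
position: [0.4996, -0.0618, 0.0051]
tcp_rot: [-0.137, 0.991, -0.0, 0.0]
wrist_force: [-1.2, -0.9, 0.3]
width: 0.0001
grip_force: 0.7
```

Call:
step_arm(commands=[0.0007,0.0002,0,0,0,0,0.0007,0.0002,0,0,0,0])

```text
time: 7.7
position: [0.501, -0.0614, 0.0051]
tcp_rot: [-0.137, 0.991, -0.0, 0.0]
wrist_force: [-0.5, -0.4, 0.7]
width: 0.0001
grip_force: 0.8
```

Call:
step_arm(commands=[0.0007,0.0002,0,0,0,0])

```text
time: 7.8
position: [0.5017, -0.0612, 0.005]
tcp_rot: [-0.137, 0.991, -0.0, 0.0]
wrist_force: [-1.5, -0.0, 0.3]
width: -0.0
grip_force: 0.7
```

Call:
step_arm(commands=[0.0005,0.0001,0,0,0,0])

```text
time: 7.9
position: [0.5022, -0.0611, 0.005]
tcp_rot: [-0.137, 0.991, -0.0, 0.0]
wrist_force: [-1.4, 0.3, 0.9]
width: -0.0001
grip_force: 0.7
```

Call:
step_arm(commands=[0.0005,0.0002,0,0,0,0])

```text
time: 8.0
position: [0.5026, -0.0609, 0.005]
tcp_rot: [-0.137, 0.991, -0.0, -0.0]
wrist_force: [-2.9, -0.1, 1.5]
width: -0.0002
grip_force: 1.5
```

Call:
step_arm(commands=[0.0005,0.0001,0,0,0,0])

```text
time: 8.1
position: [0.5026, -0.0608, 0.0049]
tcp_rot: [-0.137, 0.991, 0.0, -0.001]
wrist_force: [-3.7, -0.9, 2.6]
width: -0.0
grip_force: 1.9
```

Call:
step_arm(commands=[0.0005,0.0001,0,0,0,0])

```text
time: 8.2
position: [0.5025, -0.0607, 0.0047]
tcp_rot: [-0.137, 0.991, 0.0, -0.001]
wrist_force: [-5.7, -1.6, 2.7]
width: 0.0002
grip_force: 2.8
```

The sled is home: the position has stopped and the force is rising. Withdraw, rise and go to the pin.

Call:
step_arm(commands=[0,0,0,0,0,0,-0.012,-0.003,0,0,0,0,-0.006,-0.002,0.02,0,0,0,0,0,0.05,0,0,0,0,0.01,0.045,0,0,0,0.01,0.045,0.01,0,0,0,0.01,0.045,0,0,0,0,0.01,0.045,0,0,0,0,0.01,0.045,0,0,0,0,0.013,0.045,0,0,0,0,0.013,0.045,0,0,0,0,0.007,0.022,0,0,0,0], hand=0)

```text
time: 9.4
position: [0.5592, 0.2403, 0.1302]
tcp_rot: [-0.138, 0.99, 0.001, 0.001]
wrist_force: [0.4, -1.0, 0.2]
width: -0.0002
grip_force: 0.0
```

Call:
step_arm(commands=[0,0,0,0,0,0,0,0,0,0,0,0,0,0,0,0,0,0], hand=0.055)

```text
time: 9.7
position: [0.5582, 0.2352, 0.1297]
tcp_rot: [-0.136, 0.991, -0.0, -0.0]
wrist_force: [-0.3, 0.2, -1.0]
width: 0.043
grip_force: 0.0
```

```bash
python3 sl.py
```

```text
plate along [-0.1295 -0.1242 -0.1211] was mid -.1556(scene) [0.55835782 0.23497281 0.1298805 ] [-0.92679872  0.14333073  0.00473538]
```

Call:
step_arm(commands=[0,0.0055,-0.01,0,0,0,0,0,-0.02,0,0,0,0,0,-0.02,0,0,0,0,0,-0.02,0,0,0,0,0,-0.015,0,0,0,0,0,-0.012,0,0,0,0,0,-0.005,0,0,0,0,0,0,0,0,0])

```text
time: 10.55
position: [0.5582, 0.2416, 0.0272]
tcp_rot: [-0.137, 0.991, -0.0, -0.001]
wrist_force: [-0.2, -0.3, 0.1]
width: 0.0551
grip_force: 0.0
```

Run:
```python
from h import *
f=grab_frame("scene"); save("pics/grasp.png",f,(340,170,450,280),5); o=r.get_obs(); print(o["position"],o["wrist_force"],o["width"])
```

```text
[0.55890213 0.24185134 0.02812706] [ 1.10802962 -0.50588085 -0.43099963] 0.05502069526216353
```

View pics/grasp.png

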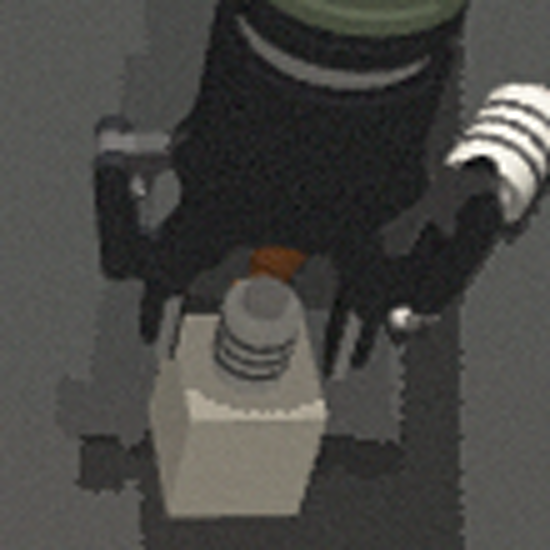

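The fingers straddle the head, tips at about (165,340) and (350,365) around the head at (258,330), clear of the rack and the big grey pin. Closing.

Call:
step_arm(commands=[0,0,0,0,0,0,0,0,0,0,0,0,0,0,0,0,0,0,0,0,0,0,0,0,0,0,0,0,0,0], hand=0.02, newtons=35)

```text
time: 11.1
position: [0.5597, 0.2423, 0.0293]
tcp_rot: [-0.137, 0.991, 0.0, 0.001]
wrist_force: [0.3, 0.2, 5.8]
width: 0.0268
grip_force: 34.8
```

Call:
step_arm(commands=[0,0,0.004,0,0,0,0,0,0.008,0,0,0,0,0,0,0,0,0])

```text
time: 11.4
position: [0.5589, 0.2422, 0.0407]
tcp_rot: [-0.137, 0.991, 0.0, 0.0]
wrist_force: [0.8, 2.8, -0.5]
width: 0.027
grip_force: 35.2
```

Call:
step_arm(commands=[0,0,0.015,0,0,0,0,0,0.02,0,0,0,0,0,0.03,0,0,0,0,0,0.025,0,0,0,0.008,-0.03,0.01,0,0,0,0.01,-0.034,0,0,0,0,0.011,-0.034,0,0,0,0,0.01,-0.034,0,0,0,0,0.01,-0.034,0,0,0,0,0.01,-0.034,0,0,0,0,0.01,-0.034,0,0,0,0,0.01,-0.03,-0.01,0,0,0])

```text
time: 12.6
position: [0.6379, -0.0248, 0.1312]
tcp_rot: [-0.137, 0.991, -0.001, 0.0]
wrist_force: [0.7, 0.5, -1.9]
width: 0.027
grip_force: 35.6
```

Call:
step_arm(commands=[0,0,-0.01,0,0,0,0,0,0,0,0,0,0,0,0,0,0,0,0,0,0,0,0,0])

```text
time: 13.0
position: [0.6373, -0.0212, 0.1203]
tcp_rot: [-0.138, 0.99, 0.0, -0.0]
wrist_force: [0.7, -0.1, -1.8]
width: 0.0267
grip_force: 35.6
```

Run:
```python
from h import *
f=grab_frame("scene"); save("pics/over.png",f,(190,110,300,250),5-1); o=r.get_obs(); p=o["position"]; print(p,o["wrist_force"],o["width"])
C=cloud(f)
m=(np.abs(C[...,0]-p[0])<.03)&(np.abs(C[...,1]-p[1])<.03)&(C[...,2]>.075)&(C[...,2]<.25)
n=m.astype(np.uint8); Q=C[m]
for a in np.arange(.08,.21,.006):
    k=m&(C[...,2]>=a)&(C[...,2]<a+.006)
    if k.any(): v,u=np.nonzero(k); print(round(a,3),k.sum(),C[k].mean(0).round(4),C[k].max(0).round(3),"u",u.min(),u.max(),"v",v.min(),v.max())
```

```text
[ 0.63760269 -0.02112451  0.12056844] [ 0.02989349  0.13691535 -2.29049727] 0.02651324890877164
0.092 1 [ 0.6385 -0.0222  0.096 ] [ 0.638 -0.022  0.096] u 243 243 v 216 216
0.098 18 [ 0.6403 -0.021   0.1025] [ 0.646 -0.014  0.104] u 239 247 v 212 217
0.104 19 [ 0.6394 -0.0225  0.1059] [ 0.647 -0.014  0.109] u 238 247 v 210 216
0.11 8 [ 0.6406 -0.0226  0.1116] [ 0.642 -0.02   0.114] u 239 244 v 210 212
0.116 9 [ 0.6425 -0.0194  0.1197] [ 0.646 -0.014  0.122] u 238 246 v 208 210
0.122 24 [ 0.6435 -0.0207  0.1253] [ 0.647 -0.014  0.128] u 237 246 v 205 209
0.128 23 [ 0.6424 -0.0201  0.1311] [ 0.647 -0.014  0.134] u 237 246 v 202 207
0.134 24 [ 0.6431 -0.0196  0.1372] [ 0.647 -0.014  0.14 ] u 237 246 v 201 205
0.14 20 [ 0.6427 -0.0203  0.1432] [ 0.647 -0.014  0.146] u 236 246 v 198 202
0.146 9 [ 0.6437 -0.0188  0.1472] [ 0.646 -0.014  0.149] u 237 245 v 199 201
0.152 25 [ 0.6467 -0.019   0.1554] [ 0.651 -0.01   0.158] u 234 247 v 195 199
0.158 40 [ 0.6463 -0.0191  0.1613] [ 0.652 -0.002  0.164] u 230 251 v 191 197
0.164 67 [ 0.647  -0.0207  0.1673] [0.656 0.004 0.17 ] u 225 254 v 189 195
0.17 74 [ 0.6451 -0.0188  0.1731] [0.654 0.005 0.176] u 224 255 v 186 193
0.176 72 [ 0.6464 -0.019   0.179 ] [0.654 0.005 0.182] u 224 255 v 184 191
0.182 94 [ 0.6446 -0.0204  0.1852] [0.654 0.005 0.188] u 224 255 v 176 188
0.188 127 [ 0.6419 -0.0212  0.1902] [0.654 0.006 0.194] u 223 255 v 174 186
0.194 89 [ 0.641  -0.0236  0.1962] [0.656 0.005 0.2  ] u 224 254 v 172 184
0.2 53 [ 0.6457 -0.0209  0.2034] [0.656 0.008 0.206] u 220 256 v 169 182
0.206 70 [ 0.6433 -0.0184  0.2092] [0.658 0.009 0.212] u 220 256 v 166 180
```

View pics/over.png

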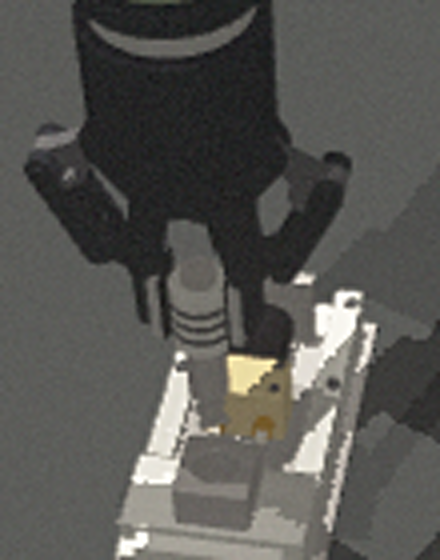

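The pin hangs upright, shank at crop (207,395), just above the bush mouth at (220,465). I'll work out the remaining offset within this one view.

Run:
```python
from h import *
from scipy.optimize import least_squares
f=grab_frame("scene"); C=cloud(f)
def proj(P):
    q=rot(f).T@(np.array(P)-f["position"]); return np.array([f["cx"]+f["fx"]*q[0]/q[2],f["cy"]+f["fy"]*q[1]/q[2]])
B=np.array([.6388,-.0229])
m=(np.abs(C[...,0]-B[0])<.02)&(np.abs(C[...,1]-B[1])<.02)&(C[...,2]>.122)&(C[...,2]<.149)
Q=C[m]; s=least_squares(lambda p:np.hypot(Q[:,0]-p[0],Q[:,1]-p[1])-.0095,B,loss="soft_l1",f_scale=.001).x; print("cyl fit",s,len(Q))
# per-row mask edges of the shank (depth mask), compare with projected bush axis
d=[]
for v in range(199,210):
    u=np.nonzero(m[v])[0]
    if len(u)>5:
        c=(u.min()+u.max())/2; z=C[v,u,2].mean(); lo=[proj([*B,zz]) for zz in np.linspace(.05,.2,151)]
        w=min(lo,key=lambda q:abs(q[1]-v)); d.append((v,c,w[0],len(u)))
d=np.array(d); print(d.round(2)); k=(d[:,1]-d[:,2]).mean(); print("du",k, "mm", k*np.linalg.norm(np.array([*B,.13])-f["position"])/f["fx"]*1000, "right dir",rot(f)[:,0])
# boss by same method: edges of the boss in depth, hole
n=(np.abs(C[...,0]-B[0])<.03)&(np.abs(C[...,1]-B[1])<.03)&(C[...,2]>.0635)&(C[...,2]<.0685)
print("boss",cv2.minAreaRect(C[n][:,:2].astype(np.float32)*1000))
print("proj bush",proj([*B,.066]), r.get_obs()["position"])
```

```text
cyl fit [ 0.6365915  -0.02386577] 99
[[200.   241.5  241.05  10.  ]
 [201.   241.5  241.16  10.  ]
 [202.   241.5  241.27  10.  ]
 [203.   241.5  241.34  10.  ]
 [204.   241.5  241.45  10.  ]
 [205.   241.5  241.55  10.  ]
 [206.   241.5  241.63  10.  ]
 [207.   241.   241.73   9.  ]
 [208.   241.5  241.84   7.  ]
 [209.   242.5  241.91   6.  ]]
du 0.05788942089887712 mm 0.10525434000217951 right dir [-0.4238034   0.90569569 -0.01029503]
boss ((638.1865234375, -22.854015350341797), (37.67631149291992, 36.542579650878906), 16.866079330444336)
proj bush [243.58349128 226.31381403] [ 0.63775989 -0.02118811  0.1207231 ]
```

Call:
step_arm(commands=[0.002,0.001,-0.01,0,0,0,0,0,-0.01,0,0,0,0,0,-0.005,0,0,0,0,0,0,0,0,0])

```text
time: 13.5
position: [0.6381, -0.0208, 0.0928]
tcp_rot: [-0.137, 0.991, 0.001, -0.002]
wrist_force: [0.4, -0.0, -2.2]
width: 0.0272
grip_force: 35.6
```

Call:
step_arm(commands=[0,0,-0.003,0,0,0,0,0,-0.003,0,0,0])

```text
time: 13.7
position: [0.64, -0.0213, 0.0892]
tcp_rot: [-0.137, 0.991, -0.0, 0.0]
wrist_force: [-1.4, 0.3, -1.0]
width: 0.0266
grip_force: 35.6
```

Call:
step_arm(commands=[0,0,-0.002,0,0,0,0,0,-0.002,0,0,0])

```text
time: 13.9
position: [0.6398, -0.0212, 0.085]
tcp_rot: [-0.137, 0.991, -0.0, 0.0]
wrist_force: [-0.5, 0.3, -0.5]
width: 0.0267
grip_force: 35.6
```

Call:
step_arm(commands=[0,0,-0.002,0,0,0,0,0,-0.002,0,0,0])

```text
time: 14.1
position: [0.6397, -0.0212, 0.0809]
tcp_rot: [-0.137, 0.991, -0.0, 0.0]
wrist_force: [0.0, -0.1, -2.3]
width: 0.0266
grip_force: 35.6
```

Call:
step_arm(commands=[0,0,-0.003,0,0,0,0,0,-0.003,0,0,0,0,0,-0.003,0,0,0])

```text
time: 14.4
position: [0.6396, -0.0212, 0.0717]
tcp_rot: [-0.137, 0.991, 0.0, 0.0]
wrist_force: [1.1, -0.3, -1.4]
width: 0.0269
grip_force: 35.6
```

Call:
step_arm(commands=[0,0,-0.003,0,0,0,0,0,-0.003,0,0,0,0,0,-0.003,0,0,0])

```text
time: 14.7
position: [0.6396, -0.0211, 0.0627]
tcp_rot: [-0.137, 0.991, 0.0, -0.0]
wrist_force: [-0.6, -0.8, -2.2]
width: 0.0268
grip_force: 35.6
```

Call:
step_arm(commands=[0,0,-0.003,0,0,0,0,0,-0.002,0,0,0])

```text
time: 14.9
position: [0.6395, -0.0211, 0.0576]
tcp_rot: [-0.137, 0.991, 0.0, -0.0]
wrist_force: [0.4, -0.1, -1.1]
width: 0.0271
grip_force: 35.6
```

Call:
step_arm(commands=[0,0,-0.002,0,0,0,0,0,-0.002,0,0,0,0,0,-0.002,0,0,0])

```text
time: 15.2
position: [0.6396, -0.0211, 0.0518]
tcp_rot: [-0.137, 0.991, 0.0, -0.0]
wrist_force: [-0.3, -0.2, -1.7]
width: 0.0266
grip_force: 35.6
```

Call:
step_arm(commands=[0,0,-0.001,0,0,0,0,0,-0.001,0,0,0])

```text
time: 15.4
position: [0.6396, -0.0211, 0.0499]
tcp_rot: [-0.137, 0.991, 0.0, -0.0]
wrist_force: [-1.6, 0.9, -1.2]
width: 0.0267
grip_force: 35.6
```

Call:
step_arm(commands=[0,0,-0.001,0,0,0,0,0,0,0,0,0])

```text
time: 15.6
position: [0.6396, -0.0211, 0.0489]
tcp_rot: [-0.137, 0.991, 0.0, -0.0]
wrist_force: [-0.0, 1.4, -1.6]
width: 0.027
grip_force: 35.6
```

Call:
step_arm(commands=[0,0,-0.001,0,0,0,0,0,0,0,0,0])

```text
time: 15.8
position: [0.6398, -0.0211, 0.0486]
tcp_rot: [-0.137, 0.991, 0.0, 0.0]
wrist_force: [-1.9, 1.2, 1.8]
width: 0.0272
grip_force: 36.0
```

The balls rest on the sled plate, where expected. Release, rise, shut the fingers.

Call:
step_arm(commands=[0,0,0,0,0,0,0,0,0,0,0,0,0,0,0,0,0,0,0,0,0.01,0,0,0,0,0,0.02,0,0,0,0,0,0.025,0,0,0,0,0,0,0,0,0], hand=0.05)

```text
time: 16.5
position: [0.6436, -0.0218, 0.1085]
tcp_rot: [-0.137, 0.991, -0.002, 0.005]
wrist_force: [0.7, -1.0, 0.1]
width: 0.05
grip_force: 0.0
```

Call:
step_arm(commands=[0,0,0,0,0,0,0,0,0,0,0,0,0,0,0,0,0,0,0,0,0,0,0,0], hand=0)

```text
time: 16.9
position: [0.6387, -0.021, 0.1016]
tcp_rot: [-0.137, 0.991, 0.0, -0.001]
wrist_force: [-0.4, -0.1, 0.1]
width: 0.0001
grip_force: 0.0
```

Run:
```python
from h import *
from scipy.optimize import least_squares
f=grab_frame("scene"); C=cloud(f); save("pics/stand.png",f,(190,110,300,250),4)
o=r.get_obs(); print(o["position"],o["wrist_force"],o["width"])
B=np.array([.6388,-.0229])
for a,b,R in((.086,.112,.014),(.068,.08,.0095)):
    m=(np.abs(C[...,0]-B[0])<.022)&(np.abs(C[...,1]-B[1])<.022)&(C[...,2]>a)&(C[...,2]<b); Q=C[m]
    print(len(Q),least_squares(lambda p:np.hypot(Q[:,0]-p[0],Q[:,1]-p[1])-R,B,loss="soft_l1",f_scale=.001).x)
for a in np.arange(.084,.16,.003):
    m=(np.abs(C[...,0]-B[0])<.025)&(np.abs(C[...,1]-B[1])<.025)&(C[...,2]>a)&(C[...,2]<a+.003)
    if m.any(): print(round(a,3),m.sum(),C[m].mean(0).round(4))
```

```text
[ 0.63892171 -0.02105977  0.10187616] [ 0.07701537 -0.44165376  0.81983174] 0.0002398535105504599
138 [ 0.63746067 -0.02297584]
32 [ 0.63840886 -0.0230641 ]
0.084 11 [ 0.6475 -0.018   0.0855]
0.087 12 [ 0.6478 -0.0186  0.0879]
0.09 17 [ 0.647  -0.0174  0.0915]
0.093 18 [ 0.6459 -0.0158  0.0945]
0.096 15 [ 0.6477 -0.0173  0.0975]
0.099 16 [ 0.6458 -0.0168  0.1005]
0.102 18 [ 0.6469 -0.0167  0.1037]
0.105 12 [ 0.645  -0.0166  0.1069]
0.108 25 [ 0.6464 -0.0174  0.1093]
0.111 16 [ 0.6475 -0.0194  0.1125]
0.114 48 [ 0.6417 -0.02    0.116 ]
0.117 37 [ 0.6428 -0.0206  0.1179]
0.12 18 [ 0.6406 -0.0213  0.122 ]
0.123 32 [ 0.6385 -0.0223  0.1241]
0.126 1 [ 0.6411 -0.0146  0.1271]
0.138 1 [ 0.6392 -0.0167  0.1404]
0.141 1 [ 0.6481 -0.0199  0.1423]
0.144 11 [ 0.6484 -0.019   0.1452]
0.147 14 [ 0.6472 -0.0209  0.1481]
0.15 18 [ 0.6457 -0.0194  0.1515]
0.153 22 [ 0.6462 -0.0192  0.1547]
0.156 17 [ 0.6461 -0.0194  0.1574]
0.159 20 [ 0.6467 -0.0192  0.1605]
```

View pics/stand.png

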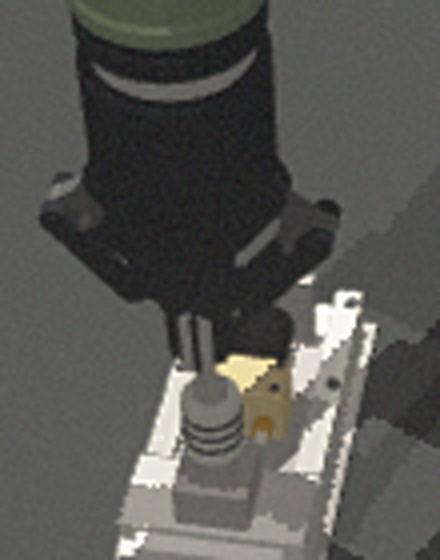

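The pin stands upright in the bush, its button top at crop (212,385), z=0.124. The shut fingertips are above it at z≈0.141. Pressing now.

Call:
step_arm(commands=[-0.001,-0.001,-0.006,0,0,0,0,0,-0.006,0,0,0,0,0,-0.002,0,0,0,0,0,0,0,0,0])

```text
time: 17.35
position: [0.6379, -0.0221, 0.0879]
tcp_rot: [-0.137, 0.991, 0.0, -0.001]
wrist_force: [-0.3, -0.3, 0.8]
width: -0.0
grip_force: 0.0
```

Call:
step_arm(commands=[0,0,-0.001,0,0,0,0,0,-0.001,0,0,0])

```text
time: 17.55
position: [0.6389, -0.0222, 0.0872]
tcp_rot: [-0.137, 0.991, -0.0, 0.0]
wrist_force: [-0.3, -0.1, -0.4]
width: -0.0001
grip_force: 0.0
```

Call:
step_arm(commands=[0,0,-0.001,0,0,0,0,0,-0.001,0,0,0])

```text
time: 17.75
position: [0.6388, -0.0222, 0.0851]
tcp_rot: [-0.137, 0.991, -0.0, 0.0]
wrist_force: [0.2, -0.4, 1.9]
width: -0.0003
grip_force: 0.9
```

Call:
step_arm(commands=[0,0,-0.001,0,0,0,0,0,-0.001,0,0,0])

```text
time: 17.95
position: [0.6398, -0.0224, 0.0843]
tcp_rot: [-0.137, 0.991, -0.0, 0.001]
wrist_force: [-0.1, -0.5, 5.4]
width: -0.0001
grip_force: 2.7
```

Call:
step_arm(commands=[0,0,-0.001,0,0,0,0,0,-0.001,0,0,0])

```text
time: 18.15
position: [0.6397, -0.0223, 0.0822]
tcp_rot: [-0.137, 0.991, -0.0, 0.001]
wrist_force: [0.1, 0.8, 4.6]
width: 0.0002
grip_force: 2.4
```

Call:
step_arm(commands=[0,0,-0.001,0,0,0,0,0,-0.001,0,0,0])

```text
time: 18.35
position: [0.6384, -0.0221, 0.0787]
tcp_rot: [-0.137, 0.991, 0.0, -0.0]
wrist_force: [-0.1, 0.0, 0.8]
width: 0.0007
grip_force: 0.1
```

Call:
step_arm(commands=[0,0,-0.001,0,0,0,0,0,-0.001,0,0,0])

```text
time: 18.55
position: [0.6378, -0.022, 0.076]
tcp_rot: [-0.137, 0.991, 0.0, -0.001]
wrist_force: [-0.2, 0.2, -0.2]
width: 0.0001
grip_force: 0.2
```

Call:
step_arm(commands=[0,0,-0.002,0,0,0,0,0,-0.002,0,0,0])

```text
time: 18.75
position: [0.6383, -0.0221, 0.0724]
tcp_rot: [-0.137, 0.991, 0.0, -0.0]
wrist_force: [-0.1, -0.3, 1.6]
width: 0.0003
grip_force: 0.2
```

Call:
step_arm(commands=[0,0,-0.001,0,0,0,0,0,-0.001,0,0,0])

```text
time: 18.95
position: [0.6384, -0.0221, 0.0706]
tcp_rot: [-0.137, 0.991, 0.0, -0.0]
wrist_force: [0.0, 0.8, -0.5]
width: 0.0
grip_force: 0.0
```

Call:
step_arm(commands=[0,0,-0.001,0,0,0,0,0,-0.001,0,0,0])

```text
time: 19.15
position: [0.6388, -0.0222, 0.0694]
tcp_rot: [-0.137, 0.991, -0.0, 0.0]
wrist_force: [-1.7, -0.4, 3.6]
width: 0.0
grip_force: 1.7
```

Call:
step_arm(commands=[0,0,-0.001,0,0,0,0,0,-0.001,0,0,0])

```text
time: 19.35
position: [0.6389, -0.0222, 0.0677]
tcp_rot: [-0.137, 0.991, -0.0, 0.0]
wrist_force: [-1.8, -0.2, 4.7]
width: -0.0
grip_force: 2.5
```

The button came back into contact at z≈0.070, 15 mm lower, so the pin has dropped to its seat. I'll press the button fully here and hold it, so that the press certainly counts.

Call:
step_arm(commands=[0,0,-0.001,0,0,0,0,0,-0.001,0,0,0])

```text
time: 19.55
position: [0.6389, -0.0222, 0.0659]
tcp_rot: [-0.137, 0.991, -0.0, 0.0]
wrist_force: [-2.2, 0.2, 6.9]
width: 0.0
grip_force: 3.4
```

Call:
step_arm(commands=[0,0,-0.001,0,0,0,0,0,-0.001,0,0,0])

```text
time: 19.75
position: [0.6391, -0.0223, 0.0647]
tcp_rot: [-0.137, 0.991, -0.0, 0.0]
wrist_force: [-5.2, 0.4, 12.7]
width: 0.0003
grip_force: 6.1
```

Call:
step_arm(commands=[0,0,-0.001,0,0,0,0,0,0,0,0,0])

```text
time: 19.95
position: [0.6393, -0.0223, 0.0647]
tcp_rot: [-0.137, 0.991, -0.0, 0.001]
wrist_force: [-4.8, 1.3, 12.7]
width: -0.0004
grip_force: 6.6
```

Call:
step_arm(commands=[0,0,0.004,0,0,0,0,0,0.01,0,0,0,0,0,0.02,0,0,0,0,0,0.01,0,0,0,0,0,0,0,0,0,0,0,0,0,0,0])

```text
time: 20.55
position: [0.6385, -0.0222, 0.1056]
tcp_rot: [-0.137, 0.991, 0.0, -0.0]
wrist_force: [0.7, -0.4, -0.4]
width: 0.0001
grip_force: 0.0
```

Call:
step_arm(commands=[0,0,0,0,0,0,0,0,0,0,0,0,0,0,0,0,0,0], hand=0.05, newtons=30)

```text
time: 20.85
position: [0.6381, -0.0221, 0.105]
tcp_rot: [-0.137, 0.991, 0.0, -0.001]
wrist_force: [-0.5, 0.2, -0.1]
width: 0.0432
grip_force: 0.0
```

```bash
cat > pinz.py <<'E'
from h import *
f=grab_frame("scene"); C=cloud(f)
o=r.get_obs(); print(o["time"],o["position"],o["wrist_force"],o["width"])
B=np.array([.6388,-.0229])
m=(np.hypot(C[...,0]-B[0],C[...,1]-B[1])<.02)&(C[...,2]>.075)&(C[...,2]<.13); Q=C[m]
top=Q[Q[:,2]>np.percentile(Q[:,2],95)-.003]; print("top z",np.percentile(Q[:,2],[90,95,99]),top.mean(0))
k=Q[(Q[:,2]>.1)&(Q[:,2]<.1035)]; print("head top",len(k),k.mean(0) if len(k) else "")
E
python3 pinz.py
```

```text
20.9 [ 0.63823562 -0.02209716  0.10526483] [-0.24536629  0.47061971  0.17120064] 0.04907245060240377
top z [0.10796014 0.10913082 0.1104213 ] [ 0.63869116 -0.0227757   0.10861441]
head top 69 [ 0.64169404 -0.01996404  0.10168756]
```

The button is out (top 0.109) and the head is seated (top 0.102). Now down to take the head.

Call:
step_arm(commands=[0.001,0.001,-0.015,0,0,0,0,0,-0.02,0,0,0,0,0,-0.02,0,0,0,0,0,-0.01,0,0,0,0,0,-0.003,0,0,0,0,0,0,0,0,0])

```text
time: 21.5
position: [0.6394, -0.0211, 0.0373]
tcp_rot: [-0.137, 0.991, 0.0, -0.0]
wrist_force: [0.6, 0.3, 0.8]
width: 0.0502
grip_force: 0.0
```

Call:
step_arm(commands=[0,0,0,0,0,0,0,0,0,0,0,0,0,0,0,0,0,0,0,0,0,0,0,0], hand=0.02, newtons=30)

```text
time: 21.9
position: [0.6408, -0.0211, 0.0394]
tcp_rot: [-0.137, 0.991, -0.0, 0.001]
wrist_force: [0.2, 1.7, 4.1]
width: 0.0271
grip_force: 29.8
```

Call:
step_arm(commands=[0,0,0.001,0,0,0,0,0,0.001,0,0,0,0,0,0.001,0,0,0])

```text
time: 22.2
position: [0.6396, -0.0207, 0.0404]
tcp_rot: [-0.137, 0.991, 0.0, 0.0]
wrist_force: [3.1, 2.6, -2.9]
width: 0.0269
grip_force: 29.7
```

Call:
step_arm(commands=[0,0,0.001,0,0,0,0,0,0.001,0,0,0])

```text
time: 22.4
position: [0.6394, -0.0207, 0.0421]
tcp_rot: [-0.137, 0.991, 0.0, -0.0]
wrist_force: [3.9, 2.8, -6.1]
width: 0.0268
grip_force: 29.9
```

Call:
step_arm(commands=[0,0,0.001,0,0,0,0,0,0,0,0,0])

```text
time: 22.6
position: [0.6393, -0.0207, 0.0426]
tcp_rot: [-0.137, 0.991, 0.0, -0.0]
wrist_force: [4.4, 2.6, -8.3]
width: 0.0266
grip_force: 30.4
```

Call:
step_arm(commands=[0,0,0.001,0,0,0,0,0,0,0,0,0])

```text
time: 22.8
position: [0.6392, -0.0206, 0.0427]
tcp_rot: [-0.137, 0.991, 0.0, -0.0]
wrist_force: [6.1, 3.0, -13.4]
width: 0.0268
grip_force: 30.8
```

Call:
step_arm(commands=[0,0,0.0005,0,0,0,0,0,0,0,0,0,0,0,0,0,0,0])

```text
time: 23.1
position: [0.6391, -0.0207, 0.0428]
tcp_rot: [-0.137, 0.991, 0.001, -0.0]
wrist_force: [7.5, 3.5, -14.9]
width: 0.0269
grip_force: 30.6
```

Call:
step_arm(commands=[0,0,-0.0015,0,0,0,0,0,-0.001,0,0,0,0,0,-0.001,0,0,0,0,0,-0.001,0,0,0,0,0,0,0,0,0])

```text
time: 23.6
position: [0.6399, -0.021, 0.0413]
tcp_rot: [-0.137, 0.991, 0.0, 0.0]
wrist_force: [1.8, 4.1, -1.9]
width: 0.027
grip_force: 31.8
```

Call:
step_arm(commands=[0,0,-0.0005,0,0,0,0,0,0,0,0,0])

```text
time: 23.8
position: [0.64, -0.0211, 0.041]
tcp_rot: [-0.137, 0.991, 0.0, 0.0]
wrist_force: [2.3, 3.7, -0.6]
width: 0.0263
grip_force: 32.0
```

Call:
step_arm(commands=[0,0,-0.001,0,0,0,0,0,0,0,0,0])

```text
time: 24.0
position: [0.6401, -0.0212, 0.04]
tcp_rot: [-0.137, 0.991, -0.0, 0.001]
wrist_force: [2.6, 3.7, -0.6]
width: 0.0266
grip_force: 32.0
```

Call:
step_arm(commands=[0,0,-0.001,0,0,0,0,0,0,0,0,0])

```text
time: 24.2
position: [0.6402, -0.0211, 0.0394]
tcp_rot: [-0.137, 0.991, -0.0, 0.001]
wrist_force: [2.1, 4.0, 4.7]
width: 0.0266
grip_force: 32.5
```

Seated again. Release, rise and check.

Call:
step_arm(commands=[0,0,0,0,0,0,0,0,0,0,0,0,0,0,0,0,0,0,0,0,0.01,0,0,0,0,0,0.03,0,0,0,0,0,0.04,0,0,0,0,0,0.03,0,0,0,0,0,0,0,0,0,0,0,0,0,0,0], hand=0.055)

```text
time: 25.1
position: [0.6403, -0.0215, 0.1501]
tcp_rot: [-0.137, 0.991, -0.001, 0.001]
wrist_force: [-0.8, 0.9, -0.2]
width: 0.0554
grip_force: 0.0
```

```bash
python3 pinz.py; python3 sl.py; python3 -c "
from h import *
f=grab_frame('scene'); save('pics/end.png',f,(150,100,420,270),2.9)"
```

```text
25.15 [ 0.63905257 -0.02128865  0.14822825] [-0.06927012 -0.56967887 -0.86874666] 0.055440014784771674
top z [0.10814503 0.10913132 0.11045316] [ 0.6382431  -0.02359281  0.1083857 ]
head top 72 [ 0.6427885  -0.02166424  0.10169127]
plate along [-0.1291 -0.1249 -0.1213] was mid -.1556(scene) [ 0.63835751 -0.02113072  0.14709412] [-0.2346233  -0.212268   -0.11466458]
```

View pics/end.png

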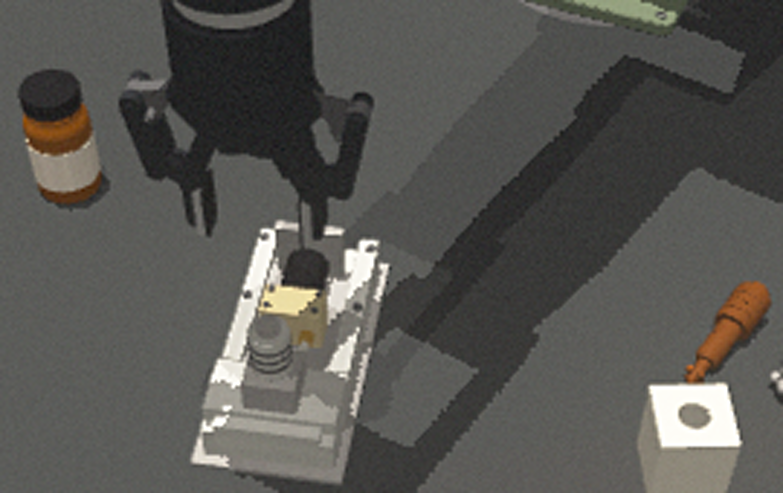

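The pin stands in the bush at (270,345), head down and button out. The sled is home, the gripper is clear, and the jar and brown pin are untouched. Handing in.

```bash
python3 -c "
from rig import r
print(r.job_done())"
```

```text
the job is handed in; nothing more can be done
None
```

The job is handed in (its verdict was not shown): the sled is home, the pin is locked with its head on the bush and button out, it held a tug of about 12 N, and it is released; the real fingertips sat about 39 mm above the reported TCP, so my first push passed over the sled and I used the camera-measured offset from then on.

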